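Hold the eyelet machine's guard open for a feed drum check

ROBOT

A 6-joint arm with a two-finger parallel gripper is mounted at the origin on the work surface. World frame = base frame: x ahead of the robot, y to its left, z up, the work surface at z = 0. Lengths are in mm, angles in rad, forces in N, time in s.
With the tool pointing down it reaches from about 275 to 1000 mm from the base axis. Payload 8.4 kg.
Tool frame: the origin (TCP) lies between the finger pads; the fingertips stand 22 mm ahead of it and the grasp point (between the pads) lies 3 mm ahead of it; z points along the fingers, y is the line along which they close (so a half turn about z gives the same grasp; the last joint's range is limited). The gripper opens to 85 mm and grips with 20 to 120 N. Pads are 22 mm wide; open, the fingers measure 114 mm over their backs; the gripper's body (76 mm by 85 mm) begins 54 mm behind the grasp point. The pads swing forward as they close: fully open they stand 13 mm farther back than shut.
Start: joints at [-1.154, 0.353, 1.633, -0, 1.155, -0.002], TCP at [254.164, -570.989, 253.281] pointing down, gripper open.
Joint ranges: [-2.63, 2.63], [-0.92, 2.1], [0.06, 2.66], [-1.3, 4.44], [0, 2.69], [-3.02, 3.02]. Speed limits (rad/s): [2.22, 2.22, 2.79, 3.14, 3.14, 3.14].

INTERFACE

Orientations are given as [roll, pitch, yaw] about the fixed x, y, z axes, in that order (R = Rz(yaw) Ry(pitch) Rx(roll)).
In Python, from rig import r, grab_frame gives the robot as it stands.
- The arm moves only by the shell command python3 -m inch 'ROWS' [FORCE]. ROWS is JSON, a list of rows, each a list of 7 numbers: the turn, a rotation vector about the tool's x, y, z as a fraction of full scale, then the shift along the tool's x, y, z as a fraction of full scale, then the closure, from 0 (fully open) to 1 (shut). In form: [[rx, ry, rz, dx, dy, dz, fingers], ...]. A call has 1 to 8 rows; each row shifts and turns the commanded pose from where the row before left it, along the tool's axes as they then stand; what a row does not reach is not made up. Full scale, the value 1, is 2.5 cm for a shift and pi rad for a turn. A row lasts 1/12 s, in which the tool goes at most 41.7 mm and 7.16 degrees, less where a joint would pass 70% of its speed; a pose out of reach is approached as far as the arm can. A call with a number of a shift or a turn outside -1 to 1 is refused whole. A call with a gripper value outside its range is refused whole. The fingers move at their own pace and stop on an object; FORCE is the grip in N (left out, the last holds). Time passes only in rows, so rows that do not move let the fingers close. It gives the time, the measured TCP pose, the force, the opening and the grip force at its end, in the units of the state.
- r.sense(): the state, without advancing time (a new reading comes with each control period).
- grab_frame(name): name is "scene" or "top" or "wrist"; returns a dict with "pixels" (420x560x3 uint8, red, green, blue), "z_map" (420x560 float32, mm along the optical axis (not along the pixel's ray), 0 where there is no reading), "vertical_fov" (degrees; the focal length in pixels is half the picture's height over the tangent of half this angle, whatever the lens; pixels are square), "cx", "cy" (the principal point, pixels), "cam_to_world" (4x4, takes a point from camera to world coordinates). Camera axes: x right, y down, z forward; pixel columns grow to the right and rows downward; lengths in mm; the calibration is good to about 2 mm. The wrist camera is an equidistant fisheye: a pixel r from the principal point sees the ray r / f radians off the axis. A picture is of the moment at which its call begins.
- r.sign_off(): hands the job in; it is judged then, once.
The state is a dict: "clock": time; "qpos": joint angles; "qvel": joint speeds; "joint_efforts": joint torques, N m; "eef_pos": TCP position; "tcp_rot": TCP orientation; "contact_force": force on the tool from outside, world axes, zero at the start; "wrist_torque": the same for the moment, N m; "opening": opening from 0.0 (shut) to 1.0 (fully open); "grasp_force": force on a finger pad.
Only numpy, scipy, OpenCV 4.12 (cv2) and the standard library are available. Lean on these libraries where they do the work, as an engineer would, in place of code of your own. Each camera call takes 0.05 s, during which the arm holds its last target. There are 200 camera calls.

TASK

We are checking the feed drum of the eyelet machine: with the guard still shut, first slide the black drum-speed control on the control box until its white line is on the yellow creep marker. Then lift the clear guard to 40 degrees open and keep it there for the fitter; it has no stay, so do not let it drop on the way and finish with the gripper still holding it up. Leave the speed control as set and the other things on the bench and the machine where they are.

Things in the scene. Friction and masses are not known exactly. Their poses are not given: they have to be found in the camera images.
- machine: Bench eyelet machine: dark base plate 440 (x) x 400 (y) mm, its top 45 mm above the bench; grey housing at its rear, 285 mm high. Origin: centre of the plate's underside; the front (guard side) faces its -x, z up. On the plate: a blue fence (x = -85 mm, top at 67 mm) and two blue guide arms (y = +-125 mm, x -88 to -203 mm, top at 57 mm). The feed drum is under the guard.
- guard_hinge (a point): Middle of the guard's hinge axis, at (30, 0, 285) mm in the machine's frame; it does not move with the guard and has the machine's axes. The hinge axis is its y axis; a positive turn about +y opens the guard (its front comes out towards -x and up).
- guard_angle (a joint): Opening angle of the guard in rad: 0 shut, 0.698 = 40 degrees, stop at 1.75. No spring, no stay: let go at any angle up to 1.75 it falls shut. Lifting at the handle takes 3 to 6 N.
- guard: Clear 5 mm sheet cover, 0.64 to 0.96 kg, 264 mm wide: top sheet 140 mm deep running forward (-x) from the hinge, front sheet hanging 190 mm down from its front edge (outer face 140 mm in front of the hinge axis, lower edge 95 mm above the bench when shut), two sides. Origin at the hinge point; axes equal the machine's when shut and turn with the guard.
- guard_handle (a point): Middle of the black bar handle on the guard's front sheet; turns with the guard. When shut at (-185, 0, -160) mm from the hinge point, 125 mm above the bench. Round bar 14 mm thick along y (parallel to the hinge), 45 mm out from the sheet's outer face, with a 12 mm wide post to the sheet at each end, 65 mm from the middle. -x points away from the sheet.
- control_box: Grey drum-speed control box, fixed to the bench, 140 (x) x 220 (y) mm, black top panel 56 mm above the bench. Origin: centre of the underside, z up. On it: the slide control, its track along y at x = -20 mm; a red emergency stop 30 mm wide, top at 76 mm, at (40, 70) mm; a green button, lamp and small black knob (top at 72 mm) at x = 40 mm.
- speed (a joint): Position of the slide control along its track in m: 0 at the box's -y end, 0.13 at the +y end; it grows towards the box's +y. Slides against about 1.5 N of friction and stays where it is left.
- speed_top (a point): Centre of the top of the black slide grip, with a white line across it here. Grip 24 (x) x 26 (y) x 26 mm high, its top 86 mm above the bench, its underside 4 mm clear of the panel; it has the control box's axes. Nothing stands within 30 mm of it on either side (x) except the flat scale and marker.
- creep_mark: Yellow creep marker, flat plate 16 (x) x 12 (y) x 3 mm on the panel beside the track, 24 mm to the -x side of the slide's line. Origin: centre of its underside; it has the control box's axes. The slide is set when its white line (speed_top) lies within the marker's 12 mm width along y.
- pedal: Bystander: black foot pedal lying on the bench, 130 x 95 x 40 mm, origin under its centre.
- oiler: Bystander: small oil bottle with red collar and steel spout, 38 mm wide, 135 mm high, origin under its centre.
- screwdriver: Bystander: blue screwdriver 190 mm long lying along its x axis, origin under its middle.
- wrench: Bystander: steel wrench 170 mm long lying along its x axis, origin under its middle.
- eyelet_jar: Bystander: jar of brass eyelets with white cap, 78 mm wide, 94 mm high, origin under its centre.
- tool_case: Bystander: black tool case with red trim, 190 x 85 x 28 mm, origin under its centre.
- spare_die: Bystander: steel spare die standing on the machine's base plate at its left (+y) edge, behind the blue fence, 32 mm wide, 30 mm high, origin under its centre.
- sample_plate: Bystander: red sample plate with three eyelets lying on the machine's base plate near its front right (-y) corner, 75 x 45 x 5 mm, origin under its centre.

How it is judged:
By the outcome, as a careful person would: the job done as asked, in the order asked, and still so for the second after the job is handed in, while the arm keeps its last pose, push and grip.
It also fails if it takes over 48 s, if anything falls off the work surface, if the arm or the gripper's body presses on something with over 40 N, if the wrist force passes 120 N, or if a joint passes its speed limit or range.

## Working session

There is one attempt and no reset: what is moved stays moved. The work goes in short steps, Python scripts to look and compute and a shell command to move; the robot and the scene stay as the last step left them, time stands still between calls to the robot, and variables do not carry over. Pictures are saved under pics/ and viewed, at most 10 in all, crops included, and the job is handed in when it is done.

```bash
ls; mkdir -p pics
cat > h.py <<'E'
import numpy as np, cv2
from rig import r, grab_frame
def save(n,f): cv2.imwrite(n,cv2.cvtColor(f["pixels"],cv2.COLOR_RGB2BGR))
def pts(f):
    H,W=f["z_map"].shape; fl=H/2/np.tan(np.radians(f["vertical_fov"]/2))
    u,v=np.meshgrid(np.arange(W),np.arange(H)); z=f["z_map"]
    P=np.stack([(u-f["cx"])/fl*z,(v-f["cy"])/fl*z,z,np.ones_like(z)],-1)
    return (P@np.array(f["cam_to_world"]).T)[...,:3]
E
python3 - <<'E'
from h import *
for n in("scene","top"):
    f=grab_frame(n); save(f"pics/{n}.png",f); np.savez(f"{n}.npz",P=pts(f),I=f["pixels"]); print(n,f["vertical_fov"],f["cx"],f["cy"],np.round(f["cam_to_world"],3).tolist())
print(r.sense())
E
```

```text
pics
scene 56.24565951902798 279.089247430545 211.8507854201194 [[-0.993, 0.061, -0.102, 644.216], [0.117, 0.661, -0.741, 747.314], [0.023, -0.748, -0.664, 955.596], [0.0, 0.0, 0.0, 1.0]]
top 47.66394019273741 285.598027235595 212.29446354053866 [[0.056, -0.978, 0.201, 219.232], [-0.998, -0.054, 0.015, -111.203], [-0.004, -0.202, -0.979, 1597.435], [0.0, 0.0, 0.0, 1.0]]
{'clock': 0.1, 'qpos': array([-1.15439537e+00,  3.53612325e-01,  1.63406335e+00, -2.27439399e-05,
        1.15519830e+00, -2.38466748e-03]), 'qvel': array([ 7.47291179e-05, -1.92304585e-04, -9.09707977e-04, -2.80431824e-04,
        9.64178897e-05, -5.94611133e-04]), 'joint_efforts': array([ 5.40595920e-04, -6.06355691e+01, -3.42817533e+01,  8.37725963e-06,
        3.79167963e-03,  6.54801261e-05]), 'eef_pos': array([ 253.99675392, -570.61994427,  252.61431637]), 'tcp_rot': array([-3.14031128e+00,  1.77404796e-05,  4.18794837e-01]), 'contact_force': array([ 0.50080643, -0.33491009, -0.5114848 ]), 'wrist_torque': array([-0.00170751,  0.02864026, -0.01790627]), 'grasp_force': 0.0, 'opening': 0.9969991591191776}
```

View pics/scene.png

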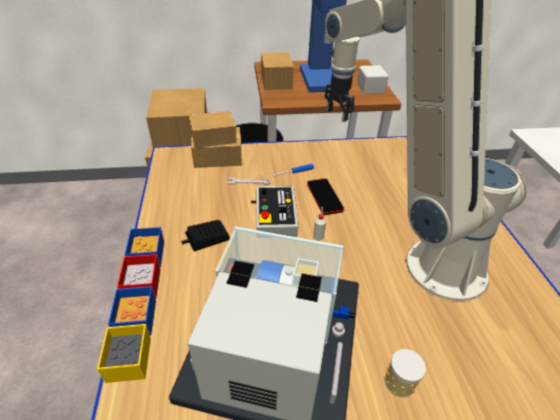

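View pics/top.png

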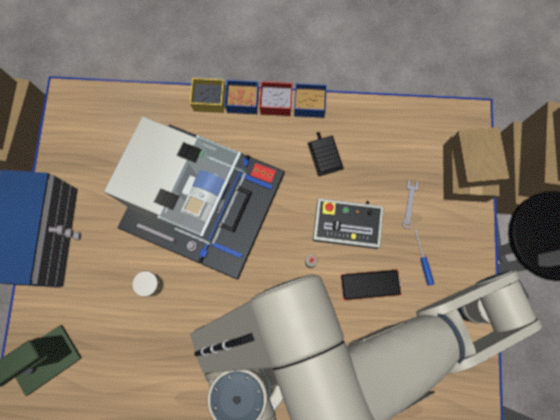

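The top view shows the machine around (200,200), with its front facing lower right and the handle bar near (237,208). The control box is at (348,223), its red stop at (329,207) and the yellow marker near (353,236). I'll measure both.

Run:
```python
from h import *
d=np.load("top.npz");P=d["P"];I=d["I"]
c=cv2.resize(I[190:260,300:400],(800,560),interpolation=cv2.INTER_CUBIC); c2=cv2.resize(I[110:290,100:300],(600,540),interpolation=cv2.INTER_CUBIC)
cv2.imwrite("pics/box.png",c[...,::-1]);cv2.imwrite("pics/mach.png",c2[...,::-1])
def blob(m,zlo,zhi,name):
    m=m&(P[...,2]>zlo)&(P[...,2]<zhi); q=P[m]; print(name,m.sum(),np.median(q,0).round(1),q.min(0).round(),q.max(0).round())
    return m
R,G,B=[I[...,k].astype(int) for k in range(3)]
roi=np.zeros(R.shape,bool);roi[190:260,305:395]=1
blob(roi&(R>170)&(G<80),50,90,"estop"); blob(roi&(R>150)&(G>130)&(B<90),45,75,"yellow")
m=blob(roi,48,66,"panel"); ys=P[m][:,:2].astype(np.float32); print(cv2.minAreaRect(ys))
m=blob(roi,78,95,"grip"); print(np.argwhere(m).mean(0))
roi[:]=0; roi[110:290,100:290]=1
m=blob(roi,275,300,"top"); print(cv2.minAreaRect(P[m][:,:2].astype(np.float32)))
m=blob(roi,38,52,"plate"); print(cv2.minAreaRect(P[m][:,:2].astype(np.float32)))
m=blob(roi&(R<70)&(G<70)&(B<70),105,140,"handle");print(cv2.minAreaRect(P[m][:,:2].astype(np.float32)))
```

```text
estop 26 [ 558.6 -227.9   76.5] [ 549. -235.   71.] [ 568. -217.   85.]
yellow 37 [ 553.9 -241.2   60.9] [ 461. -318.   55.] [ 573. -209.   75.]
panel 2570 [ 510.6 -298.9   55.7] [ 437. -407.   48.] [ 589. -181.   66.]
((513.0996704101562, -294.8338623046875), (220.09353637695312, 141.27932739257812), 86.00682830810547)
grip 93 [ 494.1 -248.3   83.7] [ 382. -359.   78.] [ 570. -164.   93.]
[229.09677419 330.43010753]
top 9451 [580.3 236.2 288. ] [408.  51. 275.] [753. 431. 300.]
((585.5062866210938, 242.4399871826172), (317.59613037109375, 265.33575439453125), 70.2887954711914)
plate 5320 [465.3  85.   45.3] [263. -78.  38.] [900. 468.  52.]
((605.8074951171875, 184.43502807617188), (439.7749328613281, 729.3322143554688), 70.35330200195312)
handle 273 [516.4  55.3 130.8] [451.  25. 118.] [596. 109. 139.]
((522.4358520507812, 66.14158630371094), (44.141929626464844, 143.70428466796875), 70.47386169433594)
```

View pics/box.png

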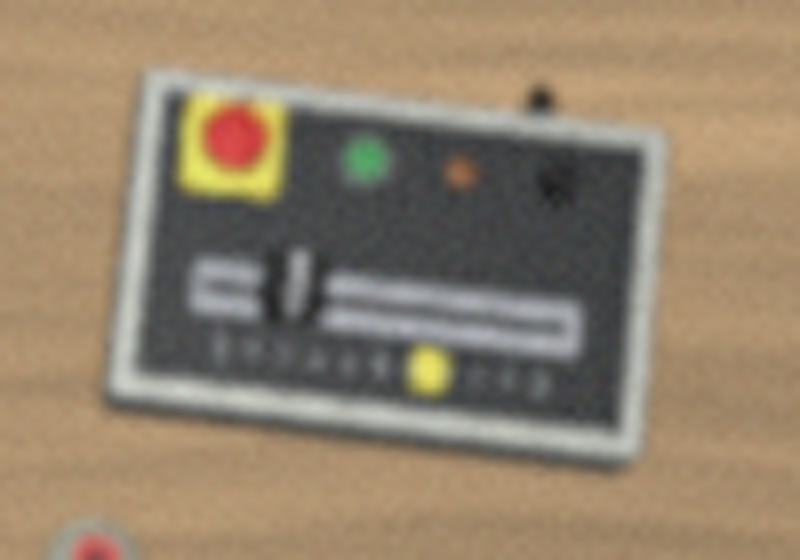

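View pics/mach.png

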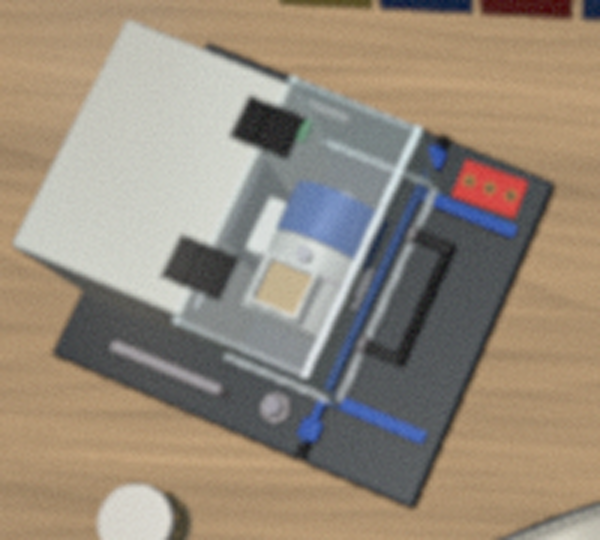

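```bash
cat >> h.py <<'E'
def ray(f,u,v,z):
    fl=210/np.tan(np.radians(f["vertical_fov"]/2));T=np.array(f["cam_to_world"])
    d=T[:3,:3]@[(u-f["cx"])/fl,(v-f["cy"])/fl,1]; return T[:3,3]+d*(z-T[2,3])/d[2]
E
python3 - <<'E'
from h import *
d=np.load("top.npz");P=d["P"];I=d["I"].astype(int);R,G,B=I[...,0],I[...,1],I[...,2]
f=grab_frame("top")
g=np.zeros(R.shape,bool);g[232:242,346:360]=1
m=np.argwhere(g&(R>130)&(R-B>70));print(m.mean(0),len(m))
y=ray(f,m[:,1].mean(),m[:,0].mean(),59);w=ray(f,337,225.2,86)
a=np.radians(-4);Rb=np.array([[np.cos(a),-np.sin(a)],[np.sin(a),np.cos(a)]])
for n,p in(("yellow",y),("line",w)): print(n,p.round(1),"box",(Rb.T@(p[:2]-[513.1,-294.8])).round(1))
# machine
a=np.radians(70.35);Rm=np.array([[np.cos(a),-np.sin(a)],[np.sin(a),np.cos(a)]])
q=P@np.block([[Rm,np.zeros((2,1))],[np.zeros((1,2)),1]]) # machine-aligned coords
box=np.zeros(R.shape,bool);box[110:285,100:290]=1
D=(R<80)&(G<80)&(B<80)&box
h=q[D&(q[...,2]>118)&(q[...,2]<140)]
for k in range(2): print(np.percentile(h[:,k],[1,5,25,50,75,95,99]).round(1))
pl=q[box&(abs(q[...,2]-45)<4)&D]
for k in range(2): print("plate",np.percentile(pl[:,k],[.3,1,99,99.7]).round(1))
t=q[box&(abs(q[...,2]-285)<8)&(R>140)]
for k in range(2): print("housing",np.percentile(t[:,k],[.3,1,50,99,99.7]).round(1))
print("Rm",Rm.round(4).tolist())
E
```

```text
[236.         353.33333333] 18
yellow [ 468.2 -312.3   59. ] box [-43.6 -20.6]
line [ 496.1 -255.3   86. ] box [-19.7  38.3]
[216.5 217.1 220.6 225.5 234.9 256.6 260.3]
[-539.7 -537.2 -519.2 -467.6 -418.4 -400.9 -398.3]
plate [158.2 158.5 590.  591.9]
plate [-868.6 -862.4 -273.3 -166.4]
housing [267.5 268.8 473.5 579.7 581.4]
housing [-600.3 -597.3 -454.4 -342.5 -339.6]
Rm [[0.3363, -0.9418], [0.9418, 0.3363]]
```

```bash
python3 -m inch '[[0,0,0,0.87,-0.47,0,0],[0,0,0,0.87,-0.47,0,0],[0,0,0,0.87,-0.47,0,0],[0,0,0,0.87,-0.47,0,0],[0,0,0,0.87,-0.47,0,0],[0,0,0,0.87,-0.47,0,0],[0,0,0,0.87,-0.47,0,0],[0,0,0,0.87,-0.47,0,0]]' 40
python3 -m inch '[[0,0,0,0.87,-0.47,0,0],[0,0,0,0.87,-0.47,0,0],[0,0,0,0.87,-0.47,0,0],[0,0,0,0.87,-0.47,0,0],[0,0,0,0.87,-0.47,0,0],[0,0,0,0.87,-0.47,0,0],[0,0,0,0.87,-0.47,0,0],[0,0,0,0.87,-0.47,0,0]]'
python3 -m inch '[[0,0,0.039,0,0,0,0],[0,0,0.039,0,0,0,0],[0,0,0.039,0,0,0,0],[0,0,0.039,0,0,0,0],[0,0,0,0,0,0,0]]'
```

```text
clock: 0.82
eef_pos: [375.4, -413.2, 253.1]
tcp_rot: [-3.141, 0.0, 0.419]
contact_force: [0.5, -0.6, -0.7]
opening: 0.998
grasp_force: 0.0
clock: 1.48
eef_pos: [496.1, -256.6, 253.1]
tcp_rot: [-3.141, 0.0, 0.419]
contact_force: [0.2, 0.1, 0.6]
opening: 1.0
grasp_force: 0.0
clock: 1.9
eef_pos: [495.5, -257.5, 253.1]
tcp_rot: [-3.141, 0.0, -0.077]
contact_force: [0.7, 0.3, 0.7]
opening: 0.998
grasp_force: 0.0
```

```bash
python3 -m inch '[[0,0,0,0.02,-0.08,0.93,0],[0,0,0,0,0,0.93,0],[0,0,0,0,0,0.93,0],[0,0,0,0,0,0.93,0],[0,0,0,0,0,0.93,0],[0,0,0,0,0,0.93,0.3],[0,0,0,0,0,0.93,0.4],[0,0,0,0,0,0,0.4]]' 30
python3 -m inch '[[0,0,0,0,0,0,1],[0,0,0,0,0,0,1],[0,0,0,0,0,0,1],[0,0,0,0,0,0,1],[0,0,0,0,0,0,1],[0,0,0,0,0,0,1]]'
python3 - <<'E'
from h import *
f=grab_frame("wrist");save("pics/w1.png",f);print(f["vertical_fov"])
E
```

```text
clock: 2.57
eef_pos: [493.7, -254.5, 86.6]
tcp_rot: [-3.139, 0.006, -0.067]
contact_force: [-1.0, 0.7, 0.0]
opening: 0.61
grasp_force: 0.0
clock: 3.07
eef_pos: [496.9, -256.1, 91.7]
tcp_rot: [3.141, -0.002, -0.071]
contact_force: [-2.1, -0.1, 6.8]
opening: 0.296
grasp_force: 34.9
65.70646984690485
```

View pics/w1.png

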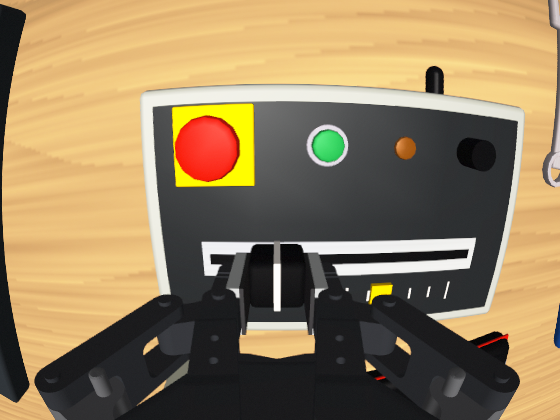

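The wrist view shows the grip held between the pads, with its white line at (277,275). The marker is at (381,292), to the right, which is tool +y. I'll slide 59 mm that way.

```bash
python3 -m inch '[[0,0,0,0,0.295,0,1],[0,0,0,0,0.295,0,1],[0,0,0,0,0.295,0,1],[0,0,0,0,0.295,0,1],[0,0,0,0,0.295,0,1],[0,0,0,0,0.295,0,1],[0,0,0,0,0.295,0,1],[0,0,0,0,0.295,0,1]]'
python3 -m inch '[[0,0,0,0,0,0,1],[0,0,0,0,0,0,1],[0,0,0,0,0,0,1]]'
python3 - <<'E'
from h import *
f=grab_frame("wrist");save("pics/w2.png",f)
E
```

```text
clock: 3.78
eef_pos: [492.8, -315.2, 91.8]
tcp_rot: [3.141, -0.002, -0.071]
contact_force: [-0.8, 2.5, 6.4]
opening: 0.291
grasp_force: 34.8
clock: 4.03
eef_pos: [492.8, -315.5, 91.8]
tcp_rot: [3.14, -0.002, -0.071]
contact_force: [-1.5, -1.2, 5.7]
opening: 0.295
grasp_force: 34.8
```

View pics/w2.png

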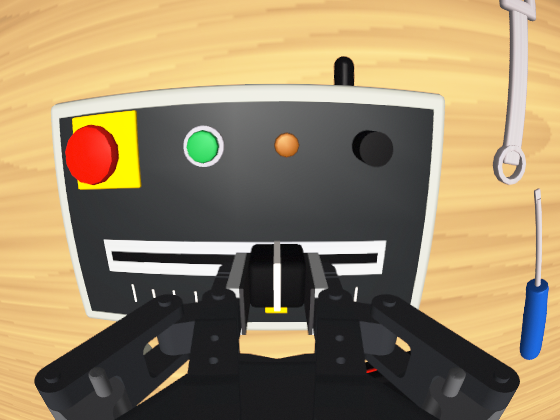

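In this view the white line (277,280) is centred on the marker (276,310). I'll release, raise, and move to a standoff in front of the handle.

```bash
python3 -m inch '[[0,0,0,0,0,0,0.4],[0,0,0,0,0,0,0.4],[0,0,0,0,0,0,0.4],[0,0,0,0,0,-0.4,0.4],[0,0,0,0,0,-0.9,0.4],[0,0,0,0,0,-0.9,0.4],[0,0,0,0,0,-0.9,0.4],[0,0,0,0,0,-0.9,0.4]]'
python3 -m inch '[[0,0,0,0,0,-0.9,0.4],[0,0,0,0,0,-0.9,0.4],[0,0,0,0,0,-0.9,0.4],[0,0,0,-0.07,-1,0,0.4],[0,0,0,-0.07,-1,0,0.4],[0,0,0,-0.07,-1,0,0.4],[0,0,0,-0.07,-1,0,0.4],[0,0,0,-0.07,-1,0,0.4]]'
python3 -m inch '[[0,0,0,-0.07,-1,0,0.4],[0,0,0,-0.07,-1,0,0.4],[0,0,0,-0.07,-1,0,0.4],[0,0,0,-0.07,-1,0,0.4],[0,0,0,-0.07,-1,0,0.4],[0,0,0.029,-0.07,-1,0,0.4],[0,0,0.029,-0.07,-1,0,0.4],[0,0,0.029,0,0,0,0.4]]'
python3 -m inch '[[0.039,0,0,0,0,0,0.4],[0.039,0,0,0,0,0,0.4],[0.039,0,0,0,0,0,0.4],[0,0,0,0,0,0,0.4]]'
python3 - <<'E'
from h import *
f=grab_frame("top");I=f["pixels"];print(r.sense()["qpos"].round(2),r.sense()["eef_pos"].round(1))
cv2.imwrite("pics/box2.png",cv2.resize(I[190:290,200:400],(800,400),interpolation=cv2.INTER_CUBIC)[...,::-1])
E
```

```text
clock: 4.75
eef_pos: [492.0, -314.4, 192.2]
tcp_rot: [-3.141, 0.0, -0.071]
contact_force: [0.3, -0.6, 0.3]
opening: 0.6
grasp_force: 0.0
clock: 5.42
eef_pos: [492.0, -188.1, 258.8]
tcp_rot: [3.142, -0.0, -0.072]
contact_force: [0.0, -0.1, -0.4]
opening: 0.6
grasp_force: 0.0
clock: 6.08
eef_pos: [494.8, -10.7, 258.8]
tcp_rot: [-3.14, -0.0, -0.347]
contact_force: [0.8, -0.7, 0.2]
opening: 0.6
grasp_force: 0.0
clock: 6.42
eef_pos: [494.0, -15.2, 258.1]
tcp_rot: [-2.767, -0.0, -0.347]
contact_force: [0.0, -0.9, -0.9]
opening: 0.598
grasp_force: 0.0
[-0.27  0.13  1.97  0.42  1.05  1.44] [493.9 -15.7 258. ]
```

View pics/box2.png

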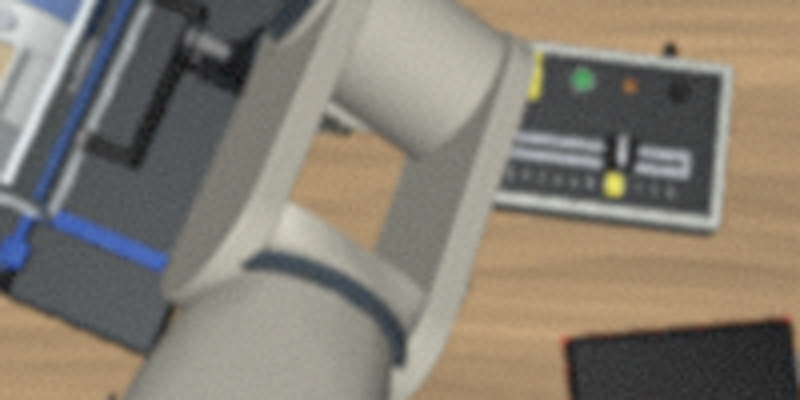

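```bash
python3 -m inch '[[0.033,0,0,0,0,0,0.45],[0.033,0,0,0,0,0,0.5],[0.033,0,0,0,0,0,0.55],[0.033,0,0,0,0,0,0.55],[0,0,0,0,0.9,0.9,0.55],[0,0,0,0,0.8,0.8,0.55],[0,0,0,0,0,0,0.55]]'
cat > go.py <<'E'
from h import *
from scipy.spatial.transform import Rotation as Ro
s=r.sense();T=Ro.from_euler("xyz",s["tcp_rot"])
a=np.radians(70.35);M=Ro.from_euler("z",a)
def handle(th): return np.r_[516.7,52.3,125]-M.apply([-185,0,-160])+M.apply(Ro.from_euler("y",th,degrees=True).apply([-185,0,-160]))
def delta(t,frac=0): return T.inv().apply(t-s["eef_pos"]-3*T.apply([0,0,1]))
if __name__=="__main__":
    print("tool in machine",(M.inv()*T).as_matrix().round(3).tolist())
    print("q",s["qpos"].round(2),"delta mm",delta(handle(0)).round(1))
    f=grab_frame("top");w=ray(f,355.5,227.5,86);y=ray(f,353.4,236,59)
    for p in(w,y): print((Ro.from_euler("z",4,degrees=True).apply(p-[513.1,-294.8,0])).round(1))
E
python3 go.py
```

```text
clock: 7.05
eef_pos: [492.3, -13.0, 193.9]
tcp_rot: [-2.362, 0.009, -0.342]
contact_force: [-0.6, 0.4, 0.5]
opening: 0.448
grasp_force: 0.0
tool in machine [[0.001, -0.711, 0.703], [-1.0, 0.006, 0.007], [-0.009, -0.703, -0.711]]
q [-0.5   0.34  2.07  0.89  1.1   0.84] delta mm [ 1.7 -1.2 95. ]
[-19.8 -21.6  86. ]
[-43.6 -20.8  59. ]
```

The top view has the white line about 1 mm from the marker's centre, so the speed is set. Advancing most of the way to the handle, then checking.

```bash
python3 -m inch '[[0,0,0,0.06,-0.05,0.8,0.55],[0,0,0,0,0,0.8,0.55],[0,0,0,0,0,0.8,0.55],[0,0,0,0,0,0.4,0.55],[0,0,0,0,0,0,0.55]]' 60
python3 - <<'E'
from h import *
f=grab_frame("wrist");save("pics/w3.png",f)
E
python3 go.py
```

```text
clock: 7.52
eef_pos: [513.2, 34.4, 149.6]
tcp_rot: [-2.36, 0.001, -0.341]
contact_force: [0.2, -0.4, 1.2]
opening: 0.452
grasp_force: 0.0
tool in machine [[0.001, -0.709, 0.705], [-1.0, -0.001, 0.001], [-0.0, -0.705, -0.709]]
q [-0.39  0.42  2.1   1.01  0.98  0.78] delta mm [-3.   4.4 28. ]
[-19.8 -21.6  86. ]
[-43.6 -20.8  59. ]
```

View pics/w3.png

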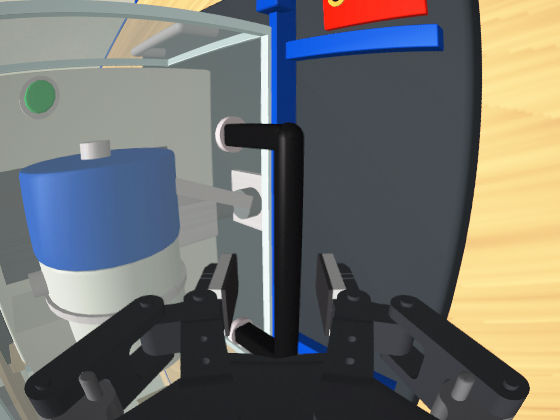

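The wrist view shows the bar upright at column 288 between the pads (230 and 325), clear of both posts. It needs about 4 mm along tool +y and 28 mm forward, then the grip.

```bash
python3 -m inch '[[0,0,0,-0.1,0.18,0.3,0.55],[0,0,0,0,0,0.4,0.55],[0,0,0,0,0,0.4,0.55],[0,0,0,0,0,0,0.55]]'
python3 -m inch '[[0,0,0,0,0,0,1],[0,0,0,0,0,0,1],[0,0,0,0,0,0,1],[0,0,0,0,0,0,1],[0,0,0,0,0,0,1],[0,0,0,0,0,0,1]]'
python3 go.py
```

```text
clock: 7.95
eef_pos: [515.8, 49.6, 125.3]
tcp_rot: [-2.359, 0.002, -0.344]
contact_force: [0.1, 0.3, -0.6]
opening: 0.448
grasp_force: 0.0
clock: 8.45
eef_pos: [516.3, 49.1, 127.0]
tcp_rot: [-2.358, 0.0, -0.344]
contact_force: [1.2, 5.3, 1.3]
opening: 0.141
grasp_force: 58.4
tool in machine [[-0.001, -0.708, 0.706], [-1.0, 0.001, -0.001], [-0.0, -0.706, -0.708]]
q [-0.36  0.46  2.11  1.07  0.94  0.73] delta mm [-0.7 -0.8  0.7]
[-19.8 -21.6  86. ]
[-43.6 -20.8  59. ]
```

```bash
python3 -m inch '[[-0.0139,0,0,0,-0.045,-0.425,1],[-0.0139,0,0,0,-0.045,-0.425,1],[-0.0139,0,0,0,-0.045,-0.425,1],[-0.0139,0,0,0,-0.045,-0.425,1],[0,0,0,0,0,0,1]]'
cat > ang.py <<'E'
from go import *
h=np.r_[516.7,52.3,125]-M.apply([-185,0,-160])
p=M.inv().apply(s["eef_pos"]+3*T.apply([0,0,1])-h)
th=np.degrees(np.arctan2(p[2],-p[0]))-np.degrees(np.arctan2(-160,185))
print("p",p.round(1),"r",np.hypot(p[0],p[2]).round(1),"guard by pos",th.round(2)); m=(M.inv()*T).as_matrix()
print("tool tilt",np.degrees(np.arctan2(m[0,2],-m[2,2])).round(2),"F",s["contact_force"].round(1),"grip",s["grasp_force"],"delta@40",delta(handle(40)).round(1),"q",s["qpos"].round(2))
E
python3 ang.py
```

```text
clock: 8.92
eef_pos: [507.8, 25.4, 163.0]
tcp_rot: [-2.537, -0.002, -0.343]
contact_force: [0.2, 1.4, -3.6]
opening: 0.138
grasp_force: 59.7
p [-211.7   -0.7 -124.4] r 245.5 guard by pos 10.4
tool tilt 34.65 F [ 0.2  1.4 -3.6] grip 59.73916053771973 delta@40 [  -0.4  -41.6 -118.1] q [-0.32  0.32  2.08  0.81  0.9   1.02]
```

```bash
python3 -m inch '[[-0.0139,0,0,0,-0.045,-0.425,1],[-0.0139,0,0,0,-0.045,-0.425,1],[-0.0139,0,0,0,-0.045,-0.425,1],[-0.0139,0,0,0,-0.045,-0.425,1],[-0.0139,0,0,0,-0.045,-0.425,1],[-0.0139,0,0,0,-0.045,-0.425,1],[0,0,0,0,0,0,1]]'; python3 ang.py
python3 -m inch '[[-0.0139,0,0,0,-0.045,-0.425,1],[-0.0139,0,0,0,-0.045,-0.425,1],[-0.0139,0,0,0,-0.045,-0.425,1],[-0.0139,0,0,0,-0.045,-0.425,1],[-0.0139,0,0,0,-0.045,-0.425,1],[0,0,0,0,0,0,1],[0,0,0,0,0,0,1]]'; python3 ang.py
```

```text
clock: 9.5
eef_pos: [499.6, 2.6, 221.6]
tcp_rot: [-2.798, -0.001, -0.343]
contact_force: [-0.1, -1.8, -4.4]
opening: 0.142
grasp_force: 60.5
p [-236.6   -0.7  -66.2] r 245.7 guard by pos 25.22
tool tilt 19.67 F [-0.1 -1.8 -4.4] grip 60.53631663322449 delta@40 [ -0.6 -13.5 -61.6] q [-0.21  0.18  2.    0.42  0.96  1.46]
clock: 10.08
eef_pos: [496.9, -5.0, 272.4]
tcp_rot: [-3.013, 0.0, -0.343]
contact_force: [2.7, -1.8, -4.8]
opening: 0.137
grasp_force: 61.1
p [-245.3   -0.6  -15.6] r 245.8 guard by pos 37.22
tool tilt 7.35 F [ 2.7 -1.8 -4.8] grip 61.12177491188049 delta@40 [ -0.6  -2.2 -11.7] q [-0.09  0.12  1.91  0.14  1.09  1.76]
```

```bash
python3 -m inch '[[-0.0075,0,0,0,-0.024,-0.23,1],[-0.0075,0,0,0,-0.024,-0.23,1],[0,0,0,0,0,0,1],[0,0,0,0,0,0,1],[0,0,0,0,0,0,1]]'; python3 ang.py
python3 - <<'E'
from h import *
from go import M
f=grab_frame("scene");save("pics/end.png",f);P=pts(f)
h=np.r_[516.7,52.3,125]-M.apply([-185,0,-160])
q=M.inv().apply((P-h).reshape(-1,3)).reshape(P.shape)
# points on opened top sheet: in front of hinge, above 0
m=(f["z_map"]>0)&(q[...,0]<-20)&(q[...,0]>-105)&(abs(q[...,1])<135)&(q[...,2]>15)&(q[...,2]<110)
k=q[m]; a=np.degrees(np.arctan2(k[:,2],-k[:,0])); print(m.sum(),np.histogram(a,bins=range(10,70,3)))
E
```

```text
clock: 10.5
eef_pos: [496.8, -5.3, 283.8]
tcp_rot: [-3.06, 0.001, -0.345]
contact_force: [1.9, -1.6, -3.2]
opening: 0.139
grasp_force: 61.1
p [-245.7   -0.6   -4.2] r 245.7 guard by pos 39.88
tool tilt 4.67 F [ 1.9 -1.6 -3.2] grip 61.12717151641846 delta@40 [-0.6 -1.2 -0.5] q [-0.06  0.11  1.88  0.09  1.13  1.81]
6225 (array([   0,    0,    0,    0,    0,    0,    0,    0,    0,    7, 3077,
       2329,  608,  142,   50,   12,    0,    0,    0]), array([10, 13, 16, 19, 22, 25, 28, 31, 34, 37, 40, 43, 46, 49, 52, 55, 58,
       61, 64, 67]))
```

View pics/end.png

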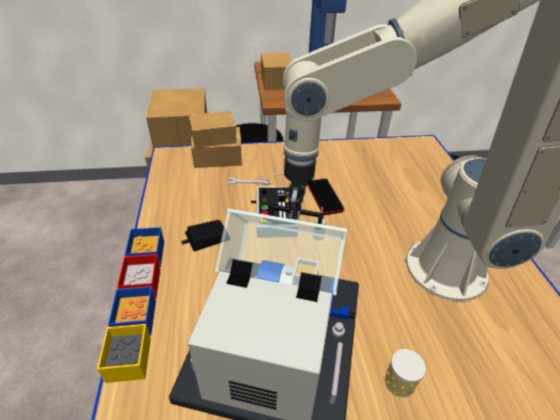

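The guard is lifted at (285,245), with the gripper on its handle at (300,215) and the other objects undisturbed. I'll check the sheet's slope from the depth map, then sign off if it's right.

Run:
```python
from h import *
from go import M
f=grab_frame("scene");P=pts(f)
h=np.r_[516.7,52.3,125]-M.apply([-185,0,-160])
q=M.inv().apply((P-h).reshape(-1,3)).reshape(P.shape)
m=(f["z_map"]>0)&(q[...,0]<-30)&(q[...,0]>-100)&(abs(q[...,1])<115)&(q[...,2]>15)&(q[...,2]<110)
k=q[m].astype(np.float32); v=cv2.fitLine(k[:,[0,2]],cv2.DIST_HUBER,0,.01,.01).ravel(); print(len(k),np.degrees(np.arctan(-v[1]/v[0])),v)
```

```text
4500 40.08994 [  0.76503444  -0.6439893  -64.70751     60.259796  ]
```

Depth gives 40.1° and the TCP position gives 39.9°, so the guard is at 40°. Handing in.

```bash
python3 -c "
from rig import r
s=r.sense();print(s['clock'],s['eef_pos'],s['grasp_force']);print(r.sign_off())"
```

```text
10.6 [496.79435696  -5.32167234 284.05818289] 61.12876296043396
the job is handed in; nothing more can be done
None
```

The job is handed in: with the guard still shut, I set the speed control's white line about 1 mm from the creep marker's centre, then lifted the guard to 40° (40.1° from depth, 39.9° from arm position), and the gripper is still holding it up.

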